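Latch the microscope accessory case

TASK

The grey microscope accessory case has been packed but its draw latch is still open. Swing the brass claw over so that its crossbar drops behind the steel keeper on the lid, then swing the red-tipped lever back over centre until it lies flat, so the lid is pulled shut and stays latched. Leave the blue case, which is latched already, and the other things on the table alone.

Things in the scene. Friction and masses are not known exactly. Their poses are not given: they have to be found in the camera images.
- grey_case: Grey case, fixed, standing on its hinge edge: seam and latch are on its flat top, 130 mm up. Origin on the table below the lever pivot; z up; x across the seam from lever to keeper (within about 20 degrees of straight away from the robot), y along the seam. Spans x -100 to 105, y -110 to 110 mm; seam at x = 25. Lever pivot axis: along y at x = 0, z = 144 mm.
- case_lid (a joint): Grey lid half of the case (beyond the seam, carries the keeper), hinged along the foot of the seam. 0 = fully shut; the seal springs it open to about 0.05 rad, a gap of about 6 mm at the top. The closed latch pulls it to about 0.01 rad against about 15 N.
- latch_lever (a joint): Lever: dark steel bar with red end, 75 mm long from its pivot, 24 wide, 6 to 8 thick. Rad: 0 = closed, flat, pointing to -x of grey_case; 1.57 upright; stop at 2.0, leaning to the keeper. Starts open (1.6 to 2.0) and stays where left; about 1 N at its end moves it, 2 to 3 N when drawing the lid. Dead centre near 0.3; below that it holds itself down.
- lever_tip (a point): Point at the free end of the lever, on its mid-line, 75 mm from the pivot axis.
- claw_bar (a point): Middle of the claw's crossbar (8 mm round, along y of grey_case). Claw: brass bail, 46 mm wide, two arms 85 mm long astride the lever, swinging freely on it 30 mm from its pivot. Starts folded back, leaning past upright to -x against a stop, crossbar higher than the lever's end. Pushed past upright to +x it falls by itself, crossbar behind the keeper; the lever stays.
- keeper (a point): Steel keeper hook on the lid, 22 mm wide, 17 high; its 5 mm lip points away from the lever, underside 13 mm above the lid's top. Point: foot of its face that looks away from the lever, level with the lid's top; x away from the lever, z up. Hooked = crossbar on the far (+x) side of this face, below the lip.
- blue_case: Bystander: blue case of the same size and build, fixed to the table, its latch already closed. Origin and axes as for grey_case.
- specimen_jar_mid (a point): Bystander: loose glass jar with yellow cap, 60 mm diameter, 80 mm high; point at its centre.
- red_carton_mid (a point): Bystander: loose red carton, 50 x 90 x 30 mm; point at its centre.
- slide_box_mid (a point): Bystander: loose wooden slide box, 100 x 75 x 28 mm; point at its centre.

How it is judged:
By the outcome, as a careful person would: the job done as asked, in the order asked, and still so for the second after the job is handed in, with the robot touching nothing.
It also fails if it takes over 38 s, if anything falls off the work surface, if the arm or the gripper's body presses on something with over 40 N, if the wrist force passes 120 N, or if a joint passes its speed limit or range.

ROBOT

A 6-joint arm with a two-finger parallel gripper is mounted at the origin on the work surface. World frame = base frame: x ahead of the robot, y to its left, z up, the work surface at z = 0. Lengths are in m, angles in degrees, forces in N, time in s.
With the tool pointing down it reaches from about 0.35 to 0.875 m from the base axis. Payload 4.2 kg.
Tool frame: the origin (TCP) lies midway between the tips of the shut fingers; the grasp point (between the pads) lies 19 mm behind it; z points along the fingers, y is the line along which they close (so a half turn about z gives the same grasp; the last joint's range is limited). The gripper opens to 87 mm and grips with 3 to 60 N. Pads are 19 mm wide; open, the fingers measure 117 mm over their backs; the gripper's body (75 mm by 190 mm) begins 51 mm behind the grasp point.
Start: joints at [-61.673, 22.042, 0.453, 0, -68.411, -14.817], TCP at [0.146, -0.608, 0.223] pointing down, gripper open.
Joint ranges: [-179.83, 179.83], [-69.29, 118.12], [-61.27, 80.66], [-181.25, 117.63], [-171.15, -9.14], [-177.46, 177.46]. Speed limits (degrees/s): [159.86, 159.86, 180, 180, 180, 180].

INTERFACE

Orientations are given as a 3x3 rotation matrix whose columns are the frame's x, y, z axes.
In Python, from station import r, cams gives the robot as it stands.
- The arm moves only by the tool play_rows, never from a script. Its argument "commands" is text: rows parted by semicolons, each of 6 numbers parted by spaces: the shift along the world's x, y, z normalised to -1 to 1, where 1 is 30 mm, then the turn, a rotation vector about the world's x, y, z normalised to -1 to 1, where 1 is 0.15 rad. A call has 1 to 20 rows; each row shifts and turns the commanded pose from where the row before left it; what a row does not reach is not made up. A row lasts 1/10 s, in which the tool goes at most 50 mm and 8.59 degrees, less where a joint would pass 70% of its speed; a pose out of reach is approached as far as the arm can. A call with a number of a shift or a turn outside -1 to 1 is refused whole. A call with a gripper value outside its range is refused whole. "grip" is the finger opening in mm, from 0 to 87, set as the call begins (left out, the last holds). The fingers move at their own pace and stop on an object; the grip force is fixed at half the most. Time passes only in rows, so rows that do not move let the fingers close. It gives the time, the measured TCP pose, the force, the opening and the grip force at its end, in the units of the state.
- r.sense(): the state, without advancing time (a new reading comes with each control period).
- cams.capture(name): name is "scene" or "top"; returns (picture, depth): 480x640x3 uint8, blue, green, red; 480x640 float32, m along the optical axis (not along the pixel's ray), 0 where there is no reading.
- cams.camera_info(name): a dict with "mtx" (3x3 intrinsics, pixels), "k1" (the pictures are not rectified: a ray, as slopes to the right and down, at radius r is drawn at 1 + k1 r^2 times it, then the intrinsics apply), "R" (3x3) and "t" (3): a world point X has camera coordinates R X + t. Camera axes: x right, y down, z forward; pixel columns grow to the right and rows downward; lengths in m; the calibration is good to about 2 mm. A picture is of the moment at which its call begins. camera_info takes no time and is no camera call.
- r.finish_job(): hands the job in; it is judged then, once.
The state is a dict: "time_s": time; "joints": joint angles; "joint_velocities": joint speeds; "effort": joint torques, N m; "tcp_pos": TCP position; "ee_rot": TCP orientation; "wrist_force": force on the tool from outside, world axes, zero at the start; "moment": the same for the moment, N m; "gripper_width": opening from 0.0 (shut) to 1.0 (fully open); "gripper_force": force on a finger pad.
Only numpy, scipy, OpenCV 4.12 (cv2) and the standard library are available. Lean on these libraries where they do the work, as an engineer would, in place of code of your own. Each camera call takes 0.05 s, during which the arm holds its last target. There are 200 camera calls.

## Working session

There is one attempt and no reset: what is moved stays moved. The work goes in short steps, Python scripts to look and compute and a tool call to move; the robot and the scene stay as the last step left them, time stands still between calls to the robot, and variables do not carry over. Pictures are saved under pics/ and viewed, at most 10 in all, crops included, and the job is handed in when it is done.

Besides the shell and the picture viewer there is one more tool, called after "Call:" by a JSON object that holds its "op" and its "data". play_rows: Moves the arm, as the interface text tells. Scaled input: -1 to 1 covers 30 mm each way for a shift and 0.15 rad each way for a turn. Its arguments: {"type":"object","properties":{"commands":{"type":"string"},"grip":{"type":"number"}},"required":["commands"]}

```bash
mkdir -p pics; cat > h.py <<'E'
import numpy as np, cv2
from station import r, cams
def grab(n,f):
    p,d=cams.capture(n); cv2.imwrite('pics/'+f+'.png',p); np.save('pics/'+f+'.npy',d); return p,d
def world(n,u,v,z):
    c=cams.camera_info(n); q=cv2.undistortPoints(np.array([[[u,v]]],float),np.array(c['mtx']),np.array([c['k1'],0,0,0.]))[0,0]
    return np.array(c['R']).T@(np.array([q[0]*z,q[1]*z,z])-np.array(c['t']))
def at(n,f,u,v,k=1):
    d=np.load('pics/'+f+'.npy')[v-k:v+k+1,u-k:u+k+1]; d=d[d>0]
    return world(n,u,v,np.median(d)) if len(d) else None
E
python3 - <<'E'
from h import *
np.set_printoptions(precision=3,suppress=True)
a,_=grab('scene','s0'); b,_=grab('top','t0')
for n in('scene','top'):
    c=cams.camera_info(n); R=np.array(c['R']); print(n,-R.T@np.array(c['t']),R[2])
print(r.sense()['tcp_pos'],r.sense()['ee_rot'],r.sense()['time_s'])
E
```

```text
scene [ 0.959 -0.47   1.14 ] [-0.272  0.399 -0.876]
top [ 0.378 -0.01   1.306] [ 0.21   0.017 -0.978]
[ 0.146 -0.607  0.222] [[-0.972 -0.233 -0.001]
 [-0.233  0.972  0.002]
 [ 0.     0.002 -1.   ]] 0.1
```

View pics/s0.png

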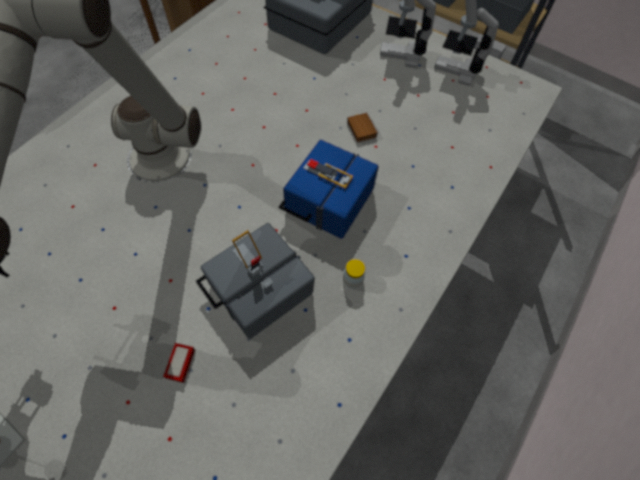

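View pics/t0.png

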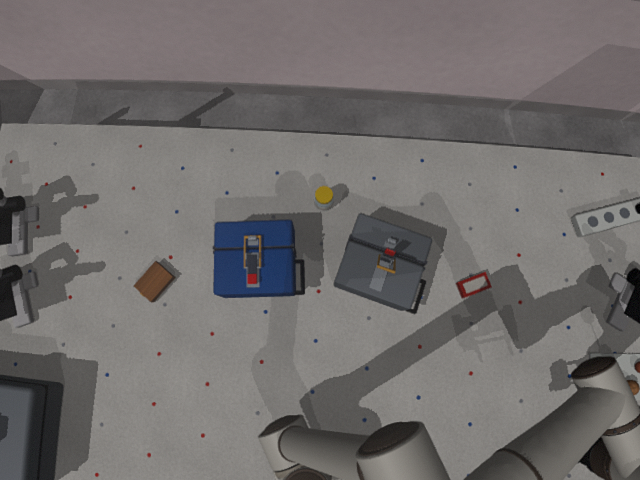

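The scene view shows the grey case near (257,278) and its claw crossbar near (240,238). In the top view the latch is near (388,255). I'll enlarge both.

```bash
python3 - <<'E'
from h import *
np.set_printoptions(precision=3,suppress=True)
a=cv2.imread('pics/s0.png')[215:340,190:325]; b=cv2.imread('pics/t0.png')[205:317,325:450]
A=cv2.resize(a,None,fx=400/135,fy=400/135,interpolation=2); A=cv2.resize(a,(400,370),interpolation=2); B=cv2.resize(b,(400,358),interpolation=2)
A=cv2.copyMakeBorder(A,0,0,0,0,0);B=cv2.copyMakeBorder(B,0,12,0,0,0)
cv2.imwrite('pics/c0.png',cv2.resize(np.hstack([A,B]),None,fx=1,fy=1))
# case top points
d=np.load('pics/t0.npy'); P=[]
for v in range(205,318):
    for u in range(325,450):
        if d[v,u]>0:
            w=world('top',u,v,d[v,u])
            if .115<w[2]<.14: P.append(w)
P=np.array(P); print(len(P)); 
rc=cv2.minAreaRect((P[:,:2]*1000).astype(np.float32)); print(rc,cv2.boxPoints(rc), np.median(P[:,2]))
E
```

```text
Traceback (most recent call last):
  File "h.py", line 6, in world
    c=cams.camera_info(n); q=cv2.undistortPoints(np.array([[[u,v]]],float),np.array(c['mtx']),np.array([c['k1'],0,0,0.]))[0,0]
ValueError: time passes only in moves, steps and waits
```

View pics/c0.png

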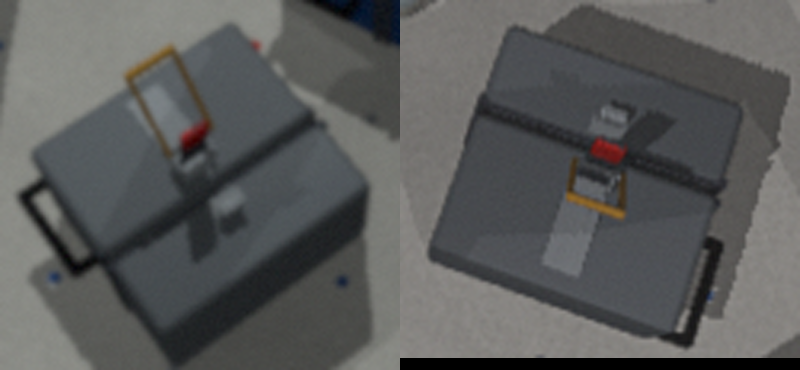

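The crops show three features. I'll triangulate them:

| Feature | Top view | Scene view |
|---|---|---|
| Crossbar middle | (386,268) | (240.6,235.6) |
| Red lever tip | (389.7,252) | (256,261) |
| Keeper | (392.8,240) | (268,285) |

```bash
cat >> h.py <<'E'
C={n:cams.camera_info(n) for n in('scene','top')}
def und(n,uv):
    c=C[n]; return cv2.undistortPoints(np.array(uv,float).reshape(-1,1,2),np.array(c['mtx']),np.array([c['k1'],0,0,0.])).reshape(-1,2)
def worlds(n,uv,z):
    c=C[n]; q=und(n,uv); X=np.c_[q*np.array(z)[:,None],z]; return (X-np.array(c['t']))@np.array(c['R'])
def tri(us,ut):
    Pm=[np.c_[np.array(C[n]['R']),np.array(C[n]['t'])] for n in('scene','top')]
    X=cv2.triangulatePoints(Pm[0],Pm[1],und('scene',us).T,und('top',ut).T); return (X[:3]/X[3]).T
def proj(n,X):
    c=C[n]; return cv2.projectPoints(np.array(X,float).reshape(-1,3),cv2.Rodrigues(np.array(c['R']))[0],np.array(c['t'],float),np.array(c['mtx']),np.array([c['k1'],0,0,0.]))[0].reshape(-1,2)
E
python3 - <<'E'
from h import *
np.set_printoptions(precision=4,suppress=True)
d=np.load('pics/t0.npy'); v,u=np.mgrid[205:318,325:450]; z=d[205:318,325:450]; m=z>0
P=worlds('top',np.c_[u[m],v[m]],z[m]); UV=np.c_[u[m],v[m]]
k=(P[:,2]>.11)&(P[:,2]<.145); print(k.sum(),np.median(P[k,2]))
rc=cv2.minAreaRect((P[k,:2]*1000).astype(np.float32)); print(rc); print(cv2.boxPoints(rc))
hi=P[:,2]>.15; print(np.c_[UV[hi],P[hi]][::6])
print(tri([[240.6,235.6],[255.8,261.3],[268,283]],[[386.3,268.4],[389.7,252.2],[392.8,239.5]]))
E
```

```text
5631 0.12937141329173926
((580.6782836914062, -174.29080200195312), (224.2820281982422, 212.7889862060547), 73.15824890136719)
[[ 446.3567 -250.7963]
 [ 650.0189 -312.4475]
 [ 714.9999  -97.7853]
 [ 511.3377  -36.1341]]
[[389.     238.       0.6341  -0.1827   0.1515]
 [387.     248.       0.5929  -0.1681   0.2193]
 [387.     249.       0.5908  -0.1686   0.2168]
 [393.     249.       0.5917  -0.1839   0.2165]
 [390.     250.       0.5883  -0.176    0.2189]
 [385.     251.       0.5876  -0.1653   0.2048]
 [391.     251.       0.587   -0.1795   0.213 ]
 [385.     252.       0.5869  -0.1668   0.1947]
 [391.     252.       0.5844  -0.1795   0.213 ]
 [385.     253.       0.5846  -0.1671   0.1929]
 [391.     253.       0.5831  -0.1807   0.2058]
 [383.     254.       0.5841  -0.1638   0.1796]
 [390.     254.       0.5824  -0.1799   0.1951]
 [380.     255.       0.5811  -0.1561   0.1792]
 [386.     255.       0.5818  -0.1717   0.1802]
 [392.     255.       0.5799  -0.185    0.1958]
 [382.     256.       0.5795  -0.162    0.1749]
 [388.     256.       0.58    -0.1774   0.1774]
 [379.     257. 
[... 614 characters left out ...]
     265.       0.5505  -0.1871   0.2185]
 [381.     266.       0.5409  -0.15     0.252 ]
 [377.     267.       0.5387  -0.141    0.2467]
 [383.     267.       0.5392  -0.1554   0.2491]
 [395.     267.       0.5444  -0.1885   0.2265]
 [385.     268.       0.5368  -0.1601   0.2507]
 [394.     268.       0.5402  -0.1844   0.2363]
 [387.     269.       0.5335  -0.164    0.258 ]
 [393.     269.       0.5385  -0.183    0.2301]
 [389.     270.       0.5323  -0.1698   0.2518]
 [395.     270.       0.5339  -0.1854   0.2462]
 [393.     271.       0.5303  -0.1795   0.2527]
 [394.     272.       0.528   -0.1821   0.2525]]
[[ 0.538  -0.1611  0.2497]
 [ 0.5887 -0.1762  0.1972]
 [ 0.6326 -0.1907  0.1517]]
```

The grey case frame comes out with its origin near (0.576,-0.173) and its x axis along (0.957,-0.290). The crossbar is at local x≈-40 mm, z≈250 mm, and the lever tip at local x≈13 mm, z≈218 mm. First I move to behind the crossbar, with the gripper shut.

Call:
{"op": "play_rows", "data": {"commands": "0.75 0.95 0.9 0 0 -0.355;0.75 0.95 0.9 0 0 -0.355;0.75 0.95 0.8 0 0 -0.355;0.75 0.95 0 0 0 -0.355;0.75 0.95 0 0 0 -0.355;0.75 0.95 0 0 0 -0.355;0.75 0.95 0 0 0 -0.355;0.75 0.95 0 0 0 -0.355;0.75 0.95 0 0 0 -0.355;0.75 0.95 0 0 0 -0.355;0.75 0.95 0 0 0 0;0.75 0.95 0 0 0 0;0.75 0.95 0 0 0 0;0.75 0.95 0 0 0 0;0.75 0.95 0 0 0 0;0.7 0.95 0 0 0 0;0 0 0 0 0 0;0 0 0 0 0 0", "grip": 0}}

```text
time_s: 1.9
tcp_pos: [0.5045, -0.151, 0.2999]
ee_rot: [[-0.957, 0.291, -0.002], [0.291, 0.957, 0.0], [0.002, -0.0, -1.0]]
wrist_force: [-0.7, -0.7, -0.1]
gripper_width: 0.006
gripper_force: 0.0
```

Call:
{"op": "play_rows", "data": {"commands": "0 0 -0.7 0 0 0;0 0 -0.7 0 0 0;0 0 -0.67 0 0 0;0.32 -0.097 0 0 0 0;0.32 -0.097 0 0 0 0;0.32 -0.097 0 0 0 0;0.32 -0.097 0 0 0 0;0.32 -0.097 0 0 0 0;0.32 -0.097 0 0 0 0;0.32 -0.097 0 0 0 0;0.32 -0.097 0 0 0 0;0 0 0 0 0 0;0 0 0 0 0 0;0 0 0 0 0 0"}}

```text
time_s: 3.3
tcp_pos: [0.581, -0.1749, 0.2385]
ee_rot: [[-0.956, 0.292, -0.0], [0.292, 0.956, 0.0], [0.0, -0.0, -1.0]]
wrist_force: [-0.7, 0.2, 0.2]
gripper_width: 0.002
gripper_force: 0.0
```

```bash
python3 - <<'E'
from h import *
a,_=grab('scene','s1'); b,_=grab('top','t1')
A=cv2.resize(a[200:340,180:325],(400,386),interpolation=2); B=cv2.resize(b[205:325,325:450],(400,386),interpolation=2)
cv2.imwrite('pics/c1.png',np.hstack([A,B]))
E
```

```text
(no output)
```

View pics/c1.png

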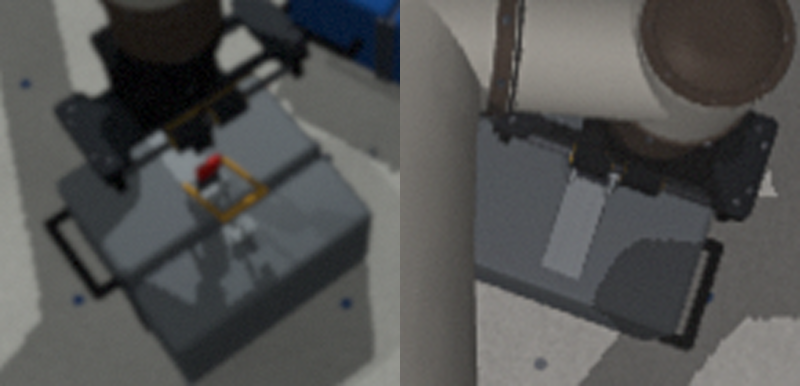

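In the scene crop the claw has gone over to +x, with the crossbar near (269,274), and the lever is still upright. The claw may still be falling. I'll move to the keeper side of the lever above the claw and look again.

Call:
{"op": "play_rows", "data": {"commands": "0 0 0.7 0 0 0;0 0 0.7 0 0 0;0.64 -0.194 0 0 0 0;0.64 -0.194 0 0 0 0;0 0 0 0 0 0;0 0 0 0 0 0"}}

```text
time_s: 4.0
tcp_pos: [0.6193, -0.1865, 0.28]
ee_rot: [[-0.956, 0.292, -0.001], [0.292, 0.956, 0.0], [0.001, -0.0, -1.0]]
wrist_force: [0.3, 0.1, -0.4]
gripper_width: 0.005
gripper_force: 0.0
```

```bash
python3 - <<'E'
from h import *
a,_=grab('scene','s2')
A=cv2.resize(a[225:325,200:320],(720,600),interpolation=2)
cv2.imwrite('pics/c2.png',A)
E
```

```text
(no output)
```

View pics/c2.png

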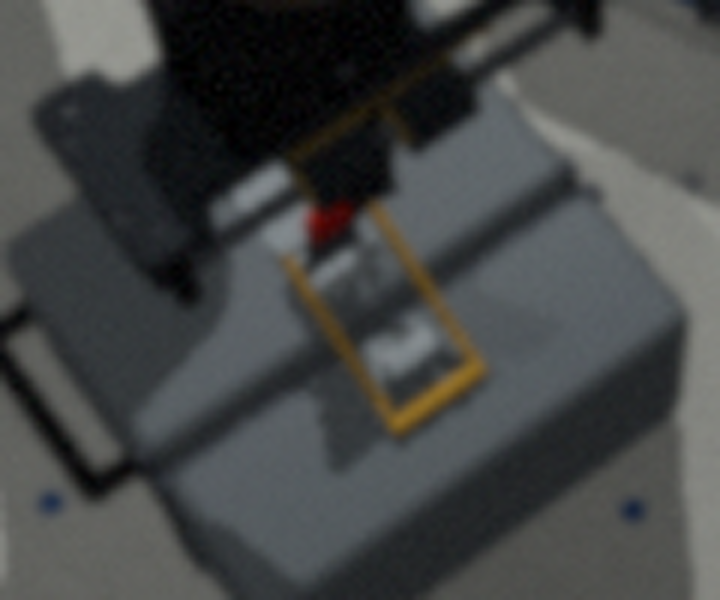

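The claw has dropped with its crossbar on the far side of the keeper, at crop (440,398), which is about (273,291) in the full picture. Next I drive the lever back along its arc, with the finger corner at about 64 mm radius.

Call:
{"op": "play_rows", "data": {"commands": "0 0 -0.8 0 0 0;0 0 -0.8 0 0 0;0 0 -0.8 0 0 0;-0.325 0.099 0 0 0 0;-0.325 0.099 0 0 0 0;-0.242 0.073 0 0 0 0;-0.242 0.073 0 0 0 0;-0.254 0.077 -0.03 0 0 0;-0.254 0.077 -0.03 0 0 0;-0.236 0.072 -0.1 0 0 0;-0.236 0.072 -0.1 0 0 0;-0.206 0.062 -0.157 0 0 0;-0.206 0.062 -0.157 0 0 0;0 0 0 0 0 0"}}

```text
time_s: 5.45
tcp_pos: [0.5427, -0.1633, 0.1902]
ee_rot: [[-0.956, 0.292, -0.002], [0.292, 0.956, 0.001], [0.002, -0.0, -1.0]]
wrist_force: [0.8, 0.0, 0.6]
gripper_width: 0.005
gripper_force: 0.2
```

```bash
python3 - <<'E'
from h import *
a,_=grab('scene','s3')
cv2.imwrite('pics/c3.png',cv2.resize(a[215:315,200:320],(720,600),interpolation=2))
E
```

```text
(no output)
```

View pics/c3.png

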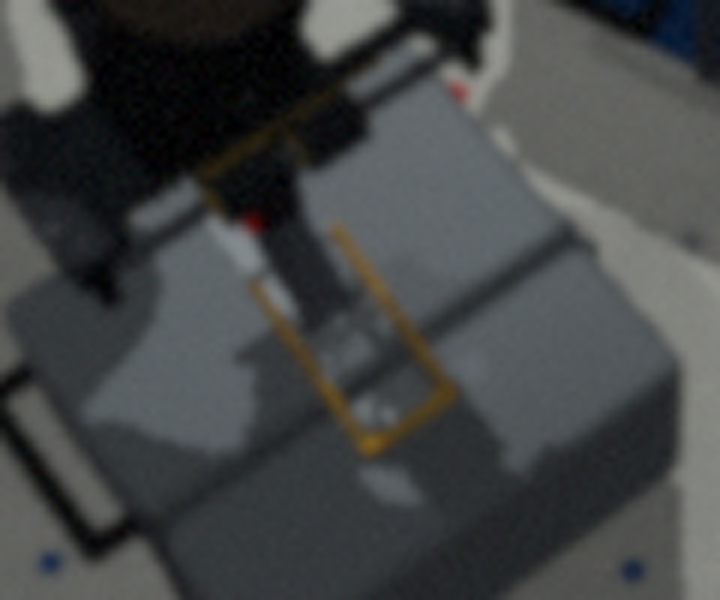

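The lever is about halfway, and the crossbar is drawn up right behind the keeper at crop (410,420). I'll check numerically whether it is under the lip or on top of it.

```bash
python3 - <<'E'
from h import *
np.set_printoptions(precision=1,suppress=True)
o=np.array([.576,-.173,0]);X=np.array([.957,-.29,0]);Y=np.array([.29,.957,0])
L=lambda x,y,z:o+X*x/1e3+Y*y/1e3+np.array([0,0,z/1e3])
for p in [(60,0,136),(60,0,142),(57,0,155),(60,-23,138),(60,23,138),(57,-23,155),(57,23,155)]: print(p,(proj('scene',L(*p))-[200,215])*6)
d=np.load('pics/s3.npy')
for cu,cv in [(375,445),(395,430),(410,420),(430,405),(445,393),(380,408)]:
    u,v=int(200+cu/6),int(215+cv/6)
    w=worlds('scene',[[u,v]],[d[v,u]])[0]-o; print(cu,cv,np.array([w@X,w@Y,w[2]])*1e3)
E
```

```text
(60, 0, 136) [[405.8 425.2]]
(60, 0, 142) [[404.6 419.7]]
(57, 0, 155) [[397.7 402. ]]
(60, -23, 138) [[359.7 455. ]]
(60, 23, 138) [[450.5 392.2]]
(57, -23, 155) [[351.3 433.9]]
(57, 23, 155) [[443.5 370.5]]
375 445 [ 59.5 -16.4 139.1]
395 430 [ 57.6  -6.  139.5]
410 420 [ 59.3   1.8 137.6]
430 405 [ 56.6  12.7 136.1]
445 393 [ 57.8  21.3 138.7]
380 408 [ 51.9  -6.9 149.1]
```

Crossbar surface is at z≈138 mm and x≈59 mm, so it is hooked behind the keeper and under the lip. I'll continue closing.

Call:
{"op": "play_rows", "data": {"commands": "-0.163 0.049 -0.207 0 0 0;-0.163 0.049 -0.207 0 0 0;-0.14 0.043 -0.283 0 0 0;-0.102 0.031 -0.3 0 0 0;-0.045 0.014 -0.21 0 0 0;-0.022 0.007 -0.17 0 0 0;0 0 0 0 0 0"}}

```text
time_s: 6.2
tcp_pos: [0.5241, -0.1577, 0.1487]
ee_rot: [[-0.956, 0.292, -0.003], [0.292, 0.956, 0.0], [0.003, -0.0, -1.0]]
wrist_force: [0.4, 0.2, -0.1]
gripper_width: 0.005
gripper_force: 0.0
```

Call:
{"op": "play_rows", "data": {"commands": "0 0 -0.05 0 0 0;0 0 -0.05 0 0 0;0 0 0 0 0 0"}}

```text
time_s: 6.5
tcp_pos: [0.5253, -0.1579, 0.1474]
ee_rot: [[-0.956, 0.292, 0.001], [0.292, 0.956, -0.0], [-0.001, 0.0, -1.0]]
wrist_force: [0.1, 0.2, 1.4]
gripper_width: 0.004
gripper_force: 0.9
```

Call:
{"op": "play_rows", "data": {"commands": "0 0 -0.05 0 0 0;0 0 -0.05 0 0 0;0 0 0 0 0 0"}}

```text
time_s: 6.8
tcp_pos: [0.5253, -0.1579, 0.1471]
ee_rot: [[-0.957, 0.291, 0.002], [0.291, 0.957, -0.001], [-0.002, -0.0, -1.0]]
wrist_force: [-4.3, 3.8, 14.0]
gripper_width: 0.002
gripper_force: 7.3
```

The tool is stopped on the flat lever with 14 N and no further travel. I'll lift clear and check.

Call:
{"op": "play_rows", "data": {"commands": "0 0 0.5 0 0 0;0 0 1 0 0 0;0 0 1 0 0 0;0 0 1 0 0 0;0 0 1 0 0 0;-0.8 -0.6 1 0 0 0;-0.8 -0.8 0 0 0 0;-0.8 -0.8 0 0 0 0;-0.6 -0.8 0 0 0 0;-0.6 -0.8 0 0 0 0;0 -0.8 0 0 0 0;0 0 0 0 0 0;0 0 0 0 0 0"}}

```text
time_s: 8.1
tcp_pos: [0.4167, -0.296, 0.3086]
ee_rot: [[-0.956, 0.294, -0.0], [0.294, 0.956, 0.0], [0.0, 0.0, -1.0]]
wrist_force: [0.2, -0.2, 0.2]
gripper_width: 0.005
gripper_force: 0.0
```

```bash
python3 - <<'E'
from h import *
a,_=grab('scene','s4'); b,_=grab('top','t4')
A=cv2.resize(a[215:340,190:325],(400,370),interpolation=2); B=cv2.resize(b[205:320,325:450],(400,370),interpolation=2)
cv2.imwrite('pics/c4.png',np.hstack([A,B]))
np.set_printoptions(precision=1,suppress=True)
o=np.array([.576,-.173,0]);X=np.array([.957,-.29,0]);Y=np.array([.29,.957,0])
d=np.load('pics/s4.npy'); v,u=np.mgrid[215:340,190:325]; z=d[v,u]; m=z>0
w=worlds('scene',np.c_[u[m],v[m]],z[m])-o; l=np.c_[w@X,w@Y,w[:,2]]*1e3
for x in range(-90,100,10):
    k=(abs(l[:,0]-x)<5)&(abs(l[:,1])<9); print(x,np.median(l[k,2]) if k.any() else None,end='; ')
E
```

```text
-90 130.8468908206844; -80 131.5313070327088; -70 147.55418153057747; -60 149.3419757801754; -50 148.132299668555; -40 147.26893063832136; -30 147.09625993865686; -20 147.15580669521276; -10 147.40822738849027; 0 145.20844200614016; 10 131.9498396943154; 20 129.29756313656446; 30 127.45225712601265; 40 131.71693599836092; 50 147.22891226256507; 60 136.44663559396403; 70 130.3821029497237; 80 131.21767162696818; 90 130.24001861161938;
```

View pics/c4.png

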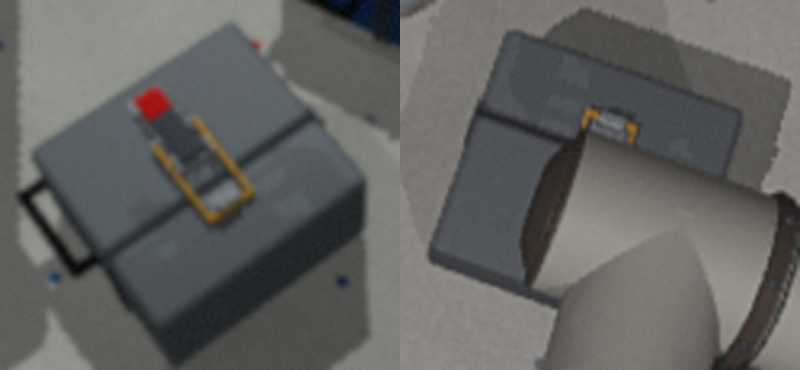

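The lever lies flat, with its top at about 147–149 mm along the whole length and the red end at crop (152,103). The crossbar is behind the keeper at crop (235,205), the seam is closed, and the robot is clear.

```bash
python3 -c "
from station import r
print(r.finish_job())"
```

```text
the job is handed in; nothing more can be done
None
```

The grey case is latched and the job handed in at about 8 s: the claw's crossbar is hooked behind the keeper, the lever is flat and the lid is pulled shut; the robot touched nothing but the grey case's latch.

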